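# Lay two toner cartridges level in their labelling cradles

## Task

Lay the thick and the slim toner cartridge each into its own cradle for labelling, the neck in the narrow saddle and the body in the wide one, so that both lie level. Lower them gently rather than dropping them, and leave the standing cartridge and the loose black caps where they are.

Things in the scene. Friction and masses are not known exactly. Their poses are not given: they have to be found in the camera images.
- thick_cartridge: thick toner cartridge lying flat on the bench at any yaw, 190 mm, 350 g: yellow round body 56 dia x 120 mm, at -x square black cap 56 x 56 x 35 mm, at +x neck 24 dia x 28 mm, then lip 32 dia x 7 mm. Origin on the axis at mid-body, 28 mm above the bench at the start; x along the axis towards the neck. Grip it across the yellow body.
- thick_neck_seat (a point): point on the thick cartridge's axis in the middle of the neck, 74 mm from its origin towards the neck (axes as the cartridge's)
- thick_body_seat (a point): point on the thick cartridge's axis, 42 mm from its origin towards the cap, where the wide saddle has to carry the body
- thick_cradle: fixed cradle for the thick cartridge: base 156 x 80 x 12 mm, two raised Y saddles 12 mm thick with 90 degree V notches: wide one (mouth 56 mm) at x = -42 mm, narrow one (mouth 34 mm) at x = 74 mm. Origin on the bench, under the seated cartridge's origin; x towards the narrow saddle, z up. Seated axis 95 mm above the bench, no saddle higher; 104 mm between saddles.
- thick_cradle_narrow (a point): where the middle of the thick cartridge's neck must be: above the narrow saddle, 95 mm above the bench (axes as the cradle's)
- thick_cradle_wide (a point): where the thick cartridge's body seat point must be: above the wide saddle, 95 mm above the bench (axes as the cradle's)
- slim_cartridge: slim toner cartridge lying flat on the bench at any yaw, 150 mm, 180 g: yellow round body 40 dia x 90 mm, at -x square black cap 40 x 40 x 30 mm, at +x neck 24 dia x 24 mm, then lip 32 dia x 6 mm. Origin on the axis at mid-body, 20 mm above the bench at the start; x along the axis towards the neck. Grip it across the yellow body.
- slim_neck_seat (a point): point on the slim cartridge's axis in the middle of the neck, 57 mm from its origin towards the neck (axes as the cartridge's)
- slim_body_seat (a point): point on the slim cartridge's axis, 27 mm from its origin towards the cap, where the wide saddle has to carry the body
- slim_cradle: fixed cradle for the slim cartridge: base 124 x 80 x 12 mm, two raised Y saddles 12 mm thick with 90 degree V notches: wide one (mouth 44 mm) at x = -27 mm, narrow one (mouth 34 mm) at x = 57 mm. Origin on the bench, under the seated cartridge's origin; x towards the narrow saddle, z up. Seated axis 120 mm above the bench, no saddle higher; 72 mm between saddles.
- slim_cradle_narrow (a point): where the middle of the slim cartridge's neck must be: above the narrow saddle, 120 mm above the bench (axes as the cradle's)
- slim_cradle_wide (a point): where the slim cartridge's body seat point must be: above the wide saddle, 120 mm above the bench (axes as the cradle's)
- cap_a: bystander: loose black cap, 50 mm diameter, 32 mm tall, standing on the bench beside the thick cartridge's body at its start, about 30 mm clear of it; origin at the centre of its underside
- cap_b: bystander: loose black cap, 50 mm diameter, 32 mm tall, standing on the bench beside the slim cartridge's body at its start, about 30 mm clear of it; origin at the centre of its underside
- upright_cartridge: bystander: finished yellow cartridge standing on its square black cap, 150 mm tall, 44 mm diameter, loose and easily tipped; origin at the centre of its underside, z up

How it is judged (in metres and radians):
At the end, for the whole second after the job is handed in: Each cartridge rests released and still in its own cradle, level within 2 degrees, neck and body seat points within 9 mm along and 4 mm sideways and in height of the narrow and wide saddle points; loose caps and standing cartridge within 20 mm of their start, the latter upright within 5 degrees (x of thick_neck_seat in the frame of thick_cradle_narrow between -0.009 and 0.009 m and y of thick_neck_seat in the frame of thick_cradle_narrow between -0.004 and 0.004 m and z of thick_neck_seat in the frame of thick_cradle_narrow between -0.004 and 0.004 m and x of thick_body_seat in the frame of thick_cradle_wide between -0.009 and 0.009 m and y of thick_body_seat in the frame of thick_cradle_wide between -0.004 and 0.004 m and z of thick_body_seat in the frame of thick_cradle_wide between -0.004 and 0.004 m and angle between thick_cartridge's own x axis and vertical between 1.5358 and 1.6058 rad and linear speed of each of thick_cartridge, slim_cartridge below 0.02 m/s and angular speed of each of thick_cartridge, slim_cartridge below 0.2 rad/s and x of slim_neck_seat in the frame of slim_cradle_narrow between -0.009 and 0.009 m and y of slim_neck_seat in the frame of slim_cradle_narrow between -0.004 and 0.004 m and z of slim_neck_seat in the frame of slim_cradle_narrow between -0.004 and 0.004 m and x of slim_body_seat in the frame of slim_cradle_wide between -0.009 and 0.009 m and y of slim_body_seat in the frame of slim_cradle_wide between -0.004 and 0.004 m and z of slim_body_seat in the frame of slim_cradle_wide between -0.004 and 0.004 m and angle between slim_cartridge's own x axis and vertical between 1.5358 and 1.6058 rad and distance of each of cap_a, cap_b, upright_cartridge from where it was at the start of the episode below 0.02 m and angle between upright_cartridge's own z axis and vertical below 0.1 rad); the robot touches nothing.
It fails at once if a cartridge is dropped: it falls more than about 8 mm, moving faster than 0.4 m/s out of the fingers' grip ((contact force between thick_cartridge and the fingers below 0.05 N and linear speed of thick_cartridge above 0.4 m/s) or (contact force between slim_cartridge and the fingers below 0.05 N and linear speed of slim_cartridge above 0.4 m/s)).
It fails at once if a loose cap or the standing cartridge is moved by more than 20 mm (distance of any of cap_a, cap_b, upright_cartridge from where it was at the start of the episode above 0.02 m).
It fails at once if the standing cartridge is tipped by more than 20 degrees (angle between upright_cartridge's own z axis and vertical above 0.35 rad).
It fails at once if a cartridge is pressed on a cradle with more than 60 N (contact force between any of thick_cartridge, slim_cartridge and thick_cradle above 60 N or contact force between any of thick_cartridge, slim_cartridge and slim_cradle above 60 N).
It also fails if it takes over 58 s, if anything falls off the work surface, if the arm or the gripper's body presses on something with over 40 N, if the wrist force passes 120 N, or if a joint passes its speed limit or range.

## Robot

A 6-joint arm with a two-finger parallel gripper is mounted at the origin on the work surface. World frame = base frame: x ahead of the robot, y to its left, z up, the work surface at z = 0. Lengths are in mm, angles in rad, forces in N, time in s.
With the tool pointing down it reaches from about 350 to 975 mm from the base axis. Payload 7.1 kg.
Tool frame: the origin (TCP) lies midway between the tips of the shut fingers; the grasp point (between the pads) lies 19 mm behind it; z points along the fingers, y is the line along which they close (so a half turn about z gives the same grasp; the last joint's range is limited). The gripper opens to 88 mm and grips with 3 to 60 N. Pads are 20 mm wide; open, the fingers measure 115 mm over their backs; the gripper's body (75 mm by 178 mm) begins 61 mm behind the grasp point.
Start: joints at [1.285, 0.423, 1.63, -0, 1.089, -0.019], TCP at [164.747, 602.879, 222.675] pointing down, gripper open.
Joint ranges: [-3, 3], [-0.9, 2.11], [0.09, 2.58], [-1.31, 4.45], [0.11, 2.69], [-2.54, 2.54]. Speed limits (rad/s): [2.39, 2.39, 3.01, 3.14, 3.14, 3.14].

## Interface

Orientations are given as a rotation vector (axis times angle).
In Python, from workcell import ctrl gives the robot as it stands. The module is installed in compiled form; this text tells all that it offers.
- The arm moves only by the tool apply_moves, never from a script. Its argument "targets" is a list of rows, each a list of 3 entries, a list of its own where there are three numbers: the opening, from -1 (shut) to 1 (fully open), then the shift along the tool's x, y, z normalised to -1 to 1, where 1 is 5 cm, then the turn, a rotation vector about the tool's x, y, z normalised to -1 to 1, where 1 is 90 degrees. In form: [[jaw, [x, y, z], [wx, wy, wz]], ...]. A call has 1 to 8 rows; each row shifts and turns the commanded pose from where the row before left it, along the tool's axes as they then stand; what a row does not reach is not made up. A row lasts 1/8 s, in which the tool goes at most 62.5 mm and 10.7 degrees, less where a joint would pass 70% of its speed; a pose out of reach is approached as far as the arm can. A call with a number of a shift or a turn outside -1 to 1 is refused whole. A call with a gripper value outside its range is refused whole. The fingers move at their own pace and stop on an object; the grip force is fixed at half the most. Time passes only in rows, so rows that do not move let the fingers close. It gives the time, the measured TCP pose, the force, the opening and the grip force at its end, in the units of the state.
- ctrl.get_obs(): the state, without advancing time (a new reading comes with each control period).
- ctrl.get_image(name): name is "scene" or "top" or "wrist"; returns a dict with "pixels" (400x640x3 uint8, blue, green, red), "camera_matrix" (3x3 intrinsics, pixels), "view" (4x4, takes a point from world to camera coordinates); the wrist camera has in their place "hand_eye" (4x4, takes a point from camera to tool coordinates, whose origin is the TCP and whose axes are the flange's). Camera axes: x right, y down, z forward; pixel columns grow to the right and rows downward; lengths in mm; the calibration is good to about 2 mm. A picture is of the moment at which its call begins: read the wrist's pose just before it. There is no depth.
- ctrl.close_job(): hands the job in; it is judged then, once.
Trained networks look in the newest picture that a camera, given by its name, has taken for a name from the list of things; names that differ only in an ending like _2 or _b are one class to them, and where a whole thing is asked for, a point or a joint stands for the part that bears it (a point fixed in the world has none). Each returns a list of dicts, best first, with "score" (0 to 1); they miss things now and then, are a little off and sometimes report something else, mostly with a low value. They report only what shows in the picture. A call takes as long as a camera call.
- ctrl.masks_of(label, camera): "region" (400x640 bool, what is visible of it) and "bbox" ([left, top, right, bottom] in pixels, round what is visible of it).
- ctrl.pinpoint(label, camera): "xy" ([column, row] in pixels: a listed point, or the origin of a listed thing).
The state is a dict: "t": time; "qpos": joint angles; "qvel": joint speeds; "joint_torque": joint torques, N m; "ee_pos": TCP position; "orientation": TCP orientation; "ft_force": force on the tool from outside, world axes, zero at the start; "moment": the same for the moment, N m; "width": finger opening in mm; "grasp_force": force on a finger pad.
Only numpy, scipy, OpenCV 4.12 (cv2) and the standard library are available. Lean on these libraries where they do the work, as an engineer would, in place of code of your own. Each camera call takes 0.05 s, during which the arm holds its last target. There are 200 camera calls.

## Working session

There is one attempt and no reset: what is moved stays moved. The work goes in short steps, Python scripts to look and compute and a tool call to move; the robot and the scene stay as the last step left them, time stands still between calls to the robot, and variables do not carry over. Pictures are saved under pics/ and viewed, at most 12 in all, crops included, and the job is handed in when it is done.

Besides the shell and the picture viewer there is one more tool, called as name(argument=value, ...), one argument or row to a line, values as JSON. apply_moves: Moves the arm, as the interface text tells. Scaled input: -1 to 1 covers 5 cm each way for a shift and 90 degrees each way for a turn. Its arguments: {"type":"object","properties":{"targets":{"type":"array"}},"required":["targets"]}

```bash
mkdir -p pics; cat > h.py <<'E'
import numpy as np, cv2
from workcell import ctrl
from scipy.spatial.transform import Rotation as R
def shot(c):
    im=ctrl.get_image(c); return im
def ray(im,px):
    K=np.array(im["camera_matrix"]);V=np.array(im["view"])
    d=V[:3,:3].T@np.linalg.inv(K)@np.array([px[0],px[1],1.]); o=-V[:3,:3].T@V[:3,3]
    return o,d
def onz(im,px,z):
    o,d=ray(im,px); return o+d*(z-o[2])/d[2]
def tri(a):
    A=np.zeros((3,3));b=np.zeros(3)
    for o,d in a:
        d=d/np.linalg.norm(d);P=np.eye(3)-np.outer(d,d);A+=P;b+=P@o
    p=np.linalg.solve(A,b); return p,[np.linalg.norm((np.eye(3)-np.outer(d,d)/(d@d))@(p-o)) for o,d in a]
E
python3 - <<'E'
from h import *
np.set_printoptions(precision=1,suppress=True)
ims={c:shot(c) for c in("top","scene")}
for c in ims: cv2.imwrite(f"pics/{c}0.png",ims[c]["pixels"])
for c in ims: print(c,-np.array(ims[c]["view"])[:3,:3].T@np.array(ims[c]["view"])[:3,3],ims[c]["camera_matrix"][0][0])
Z=dict(thick_cartridge=28,thick_neck_seat=28,thick_body_seat=28,thick_cradle=0,thick_cradle_narrow=95,thick_cradle_wide=95,slim_cartridge=20,slim_neck_seat=20,slim_body_seat=20,slim_cradle=0,slim_cradle_narrow=120,slim_cradle_wide=120,cap_a=0,upright_cartridge=0)
for n,z in Z.items():
  for c in ims:
    for r in ctrl.pinpoint(n,c)[:3]:
      if r["score"]>.2: print(n,c,round(r["score"],2),np.array(r["xy"]),onz(ims[c],r["xy"],z))
print(ctrl.get_obs())
E
```

```text
top [ 388.1  -10.5 1328.5] 442.8526286648108
scene [1274.9 -509.   907. ] 424.5864530151332
thick_cartridge top 0.64 [363.9 169.6] [ 611.9 -116.4   28. ]
thick_cartridge top 0.29 [178.7 202.1] [499.6 427.4  28. ]
thick_cartridge scene 0.87 [312.3 244.9] [ 617.8 -114.9   28. ]
thick_neck_seat top 0.9 [391.8 174. ] [ 601.  -199.5   28. ]
thick_neck_seat scene 0.5 [206.7 253.4] [ 496.8 -370.4   28. ]
thick_body_seat top 0.66 [350.5 162.4] [632.5 -76.   28. ]
thick_body_seat top 0.59 [450.1 209.9] [ 498.9 -372.7   28. ]
thick_body_seat scene 0.85 [324.9 241.3] [624.7 -78.5  28. ]
thick_cradle top 0.81 [202.7 222.7] [442.1 361.2   0. ]
thick_cradle top 0.45 [475.7 208. ] [ 509.1 -457.7    0. ]
thick_cradle scene 0.76 [400.7 164.5] [441.7 349.   -0. ]
thick_cradle_narrow top 0.87 [177.6 202. ] [494.1 407.9  95. ]
thick_cradle_narrow top 0.23 [265.7 154.7] [635.2 167.6  95. ]
thick_cradle_narrow scene 0.64 [428.3 142.8] [486.2 413.   95. ]
thick_cradle_wide top 0.78 [207.9 233.7] [408.2 318.4  95. ]
thick_cradle_wide scene 0.93 [391.7 141. ] [415.5 315.1  95. ]
slim_cartridge top 0.93 [452.
[... 1002 characters left out ...]
p 0.76 [475.2 209.5] [ 504.6 -456.2    0. ]
cap_a top 0.69 [347.1 192.7] [544.7 -69.3   0. ]
cap_a scene 0.75 [314.3 229.4] [548.8 -66.6   0. ]
cap_a scene 0.64 [182.2 272.6] [ 500.8 -444.3   -0. ]
upright_cartridge top 0.56 [318.  212.1] [483.5  16.9   0. ]
upright_cartridge scene 0.87 [327.  203.7] [475.9  23.9   0. ]
{'t': 1.5, 'qpos': array([ 1.3,  0.4,  1.6,  0. ,  1.1, -0. ]), 'qvel': array([-0.,  0.,  0.,  0., -0., -0.]), 'joint_torque': array([  0. , -54.5, -27.4,   0.1,   0. ,  -0. ]), 'ee_pos': array([164.7, 602.9, 222.7]), 'orientation': array([-0.4, -3.1, -0. ]), 'ft_force': array([-0.4,  0.2, -0.7]), 'moment': array([0. , 0. , 0.1]), 'grasp_force': 0.0, 'width': 87.770541373855}
```

View images.

View pics/top0.png

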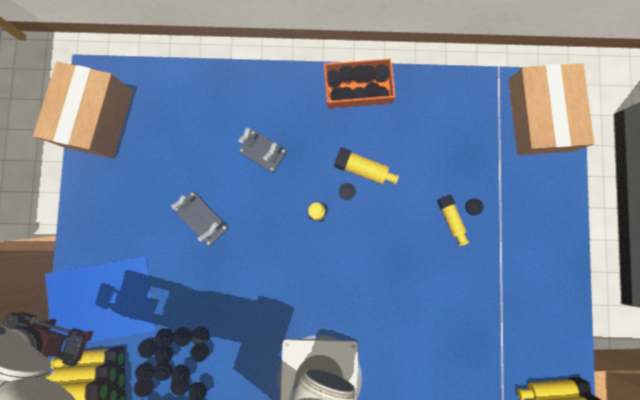

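View pics/scene0.png

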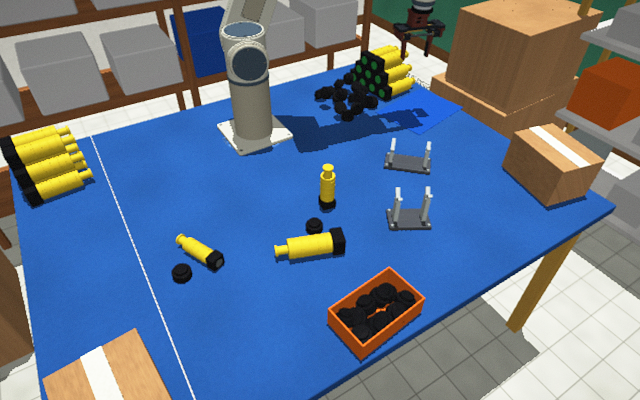

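```bash
cat >> h.py <<'E'
np.set_printoptions(precision=3,suppress=True)
def wrist():
    o=ctrl.get_obs(); im=ctrl.get_image("wrist")
    T=np.eye(4);T[:3,:3]=R.from_rotvec(o["orientation"]).as_matrix();T[:3,3]=o["ee_pos"]
    im["view"]=np.linalg.inv(T@np.array(im["hand_eye"])); return im
def proj(im,P):
    V=im["view"];K=np.array(im["camera_matrix"]);p=K@(V[:3,:3]@np.array(P).T+V[:3,3:4] if np.ndim(P)>1 else V[:3,:3]@P+V[:3,3]); return (p[:2]/p[2]).T
def plan(x,y,z,yaw):
    """rel. motion from the present tcp to tool-down pose; yaw = direction (deg) of tool x in world"""
    o=ctrl.get_obs(); A=R.from_rotvec(o["orientation"]); c,s=np.cos(np.radians(yaw)),np.sin(np.radians(yaw))
    B=R.from_matrix(np.array([[c,s,0],[s,-c,0],[0,0,-1.]]))
    print("tcp",o["ee_pos"],"yaw",np.degrees(np.arctan2(*A.as_matrix()[[1,0],0])),"w",o["width"],"t",o["t"])
    print("shift units",A.inv().apply(np.array([x,y,z])-o["ee_pos"])/50,"turn units",(A.inv()*B).as_rotvec()/(np.pi/2))
E
python3 - <<'E'
from h import *
im=wrist(); print(im["hand_eye"],im["camera_matrix"]); o=ctrl.get_obs(); print(R.from_rotvec(o["orientation"]).as_matrix())
c=np.linalg.inv(im["view"])[:3,3];print(c,[onz(im,p,0) for p in((0,0),(639,0),(320,200),(0,399),(639,399))])
plan(440,355,300,-160)
E
```

```text
[[  -0.      -0.962   -0.274   74.54 ]
 [   1.      -0.001    0.001    2.151]
 [  -0.001   -0.274    0.962 -161.787]
 [   0.       0.       0.       1.   ]] [[286.815   0.    320.081]
 [  0.    286.815 201.383]
 [  0.      0.      1.   ]]
[[-0.965  0.264  0.   ]
 [ 0.264  0.965  0.   ]
 [-0.     0.    -1.   ]]
[ 93.41  624.619 384.472] [array([-133.1  ,  302.179,    0.   ]), array([  62.569, 1017.983,    0.   ]), array([197.408, 596.509,   0.   ]), array([396.11 , -32.641,   0.   ]), array([ 690.498, 1036.385,    0.   ])]
tcp [164.78  602.879 222.688] yaw 164.71019127361706 w 87.7692313331218 t 1.55
shift units [-6.617 -3.331 -1.546] turn units [ 0.     0.    -0.392]
```

apply_moves(
  targets=[
    [1,[-0.8,-0.4,0],[0,0,0]],
    [1,[-0.8,-0.4,0],[0,0,0]],
    [1,[-0.8,-0.4,0],[0,0,0]],
    [1,[-0.8,-0.4,0],[0,0,0]],
    [1,[-0.8,-0.4,0],[0,0,0]],
    [1,[-0.8,-0.4,0],[0,0,0]],
    [1,[-0.8,-0.4,0],[0,0,0]],
    [1,[-0.8,-0.4,0],[0,0,0]],
  ],
)

```text
t: 2.55
ee_pos: [432.3, 363.2, 222.8]
orientation: [0.418, 3.113, 0.0]
ft_force: [-0.3, 0.6, 0.3]
width: 87.7
grasp_force: 0.0
```

```bash
cat >> h.py <<'E'
def look(names,Z,f):
    im=wrist(); cv2.imwrite(f"pics/{f}.png",im["pixels"]); np.savez(f"{f}.npz",px=im["pixels"],view=im["view"],K=im["camera_matrix"])
    for n in names:
        for r in ctrl.pinpoint(n,"wrist")[:2]:
            print(n,round(r["score"],2),np.array(r["xy"]),onz(im,r["xy"],Z[n]))
Z=dict(thick_cartridge=28,thick_neck_seat=28,thick_body_seat=28,thick_cradle=0,thick_cradle_narrow=95,thick_cradle_wide=95,slim_cartridge=20,slim_neck_seat=20,slim_body_seat=20,slim_cradle=0,slim_cradle_narrow=120,slim_cradle_wide=120,cap_a=0,upright_cartridge=0)
E
python3 - <<'E'
from h import *
look(["thick_cradle","thick_cradle_narrow","thick_cradle_wide"],Z,"w1")
plan(620,190,240,164.7)
E
```

```text
thick_cradle 0.93 [314.3 183. ] [439.685 355.683   0.   ]
thick_cradle_narrow 0.57 [375.6 238.5] [497.447 410.719  95.   ]
thick_cradle_wide 0.89 [279.6 185.8] [413.593 327.493  95.   ]
tcp [431.545 363.831 222.678] yaw 164.6014509545789 w 87.85355777686682 t 2.75
shift units [-4.557 -2.351 -0.348] turn units [ 0.    -0.    -0.001]
```

View pics/w1.png

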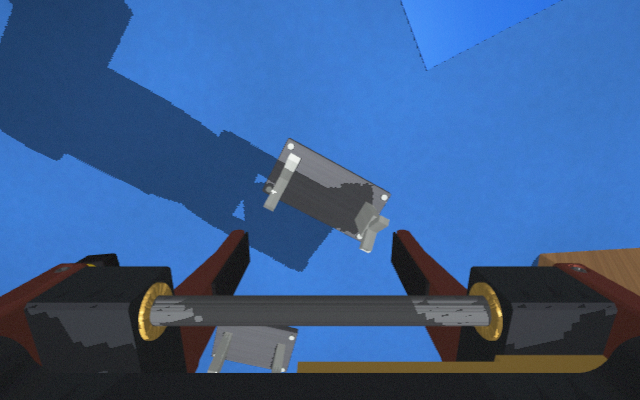

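apply_moves(
  targets=[
    [1,[-0.8,-0.4,-0.1],[0,0,0]],
    [1,[-0.8,-0.4,-0.1],[0,0,0]],
    [1,[-0.8,-0.4,0],[0,0,0]],
    [1,[-0.8,-0.4,0],[0,0,0]],
    [1,[-0.8,-0.4,0],[0,0,0]],
    [1,[-0.6,-0.4,0],[0,0,0]],
    [1,[0,0,0],[0,0,0]],
  ],
)

```text
t: 3.62
ee_pos: [622.1, 187.5, 232.4]
orientation: [-0.42, -3.113, -0.0]
ft_force: [-0.8, 0.7, 0.6]
width: 87.8
grasp_force: 0.0
```

```bash
python3 - <<'E'
from h import *
look(["slim_cradle","slim_cradle_narrow","slim_cradle_wide","thick_cradle"],Z,"w2")
plan(620,-110,240,75)
d=np.load("w1.npz");im=dict(view=d["view"],camera_matrix=d["K"])
for p in((289,138),(391,195),(259,186)):print(onz(im,p,12))
E
```

```text
slim_cradle 0.74 [319.6 197.5] [653.685 180.803   0.   ]
slim_cradle_narrow 0.86 [374.2 243.4] [684.998 230.994 120.   ]
slim_cradle_wide 0.92 [293.3 223.5] [641.657 156.434 120.   ]
thick_cradle 0.38 [133.5 171.8] [549.481 -58.271   0.   ]
tcp [620.496 189.223 232.696] yaw 164.8104042722973 w 87.755450806635 t 3.875
shift units [-1.558 -5.778 -0.147] turn units [-0.    -0.     0.998]
[372.489 341.319  12.   ]
[480.309 451.507  12.   ]
[421.707 284.55   12.   ]
```

View pics/w2.png

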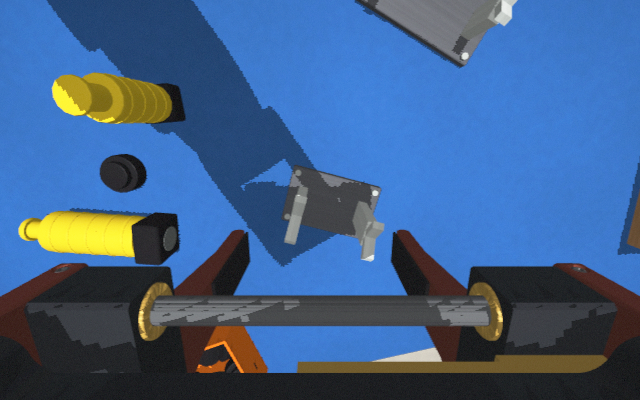

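```bash
cat >> h.py <<'E'
def rows(x,y,z,turn,n,jaw=1,start=None):
    """n equal rows to tcp x,y,z with yaw changed by turn deg (tool kept down); rounding carried along"""
    o=ctrl.get_obs(); p=np.array(o["ee_pos"]); M=R.from_rotvec(o["orientation"]).as_matrix(); yaw=np.degrees(np.arctan2(M[1,0],M[0,0]))
    if start is not None: p,yaw=np.array(start[:3],float),start[3]
    p0=p.copy();y0=yaw;g=np.array([x,y,z],float);out=[]
    for i in range(1,n+1):
        c,s=np.cos(np.radians(yaw)),np.sin(np.radians(yaw));B=np.array([[c,s,0],[s,-c,0],[0,0,-1.]])
        u=np.round(B.T@(p0+(g-p0)*i/n-p)/50,2); w=round(-(y0+turn*i/n-yaw)/90,3)
        p=p+B@u*50; yaw-=w*90; out.append([jaw,[float(v)+0. for v in u],[0,0,w]])
    for i in range(0,n,8): print(out[i:i+8])
    return [*p,yaw]
E
python3 - <<'E'
from h import *
rows(620,-110,235,-90,9)
E
```

```text
[[1, [-0.17, -0.64, -0.01], [0, 0, np.float64(0.111)]], [1, [-0.29, -0.6, 0.0], [0, 0, np.float64(0.111)]], [1, [-0.38, -0.55, -0.01], [0, 0, np.float64(0.111)]], [1, [-0.47, -0.47, 0.0], [0, 0, np.float64(0.111)]], [1, [-0.54, -0.38, -0.01], [0, 0, np.float64(0.112)]], [1, [-0.61, -0.28, 0.0], [0, 0, np.float64(0.111)]], [1, [-0.64, -0.17, -0.01], [0, 0, np.float64(0.111)]], [1, [-0.66, -0.06, 0.0], [0, 0, np.float64(0.111)]]]
[[1, [-0.66, 0.06, -0.01], [0, 0, np.float64(0.111)]]]
```

apply_moves(
  targets=[
    [1,[-0.17,-0.64,0],[0,0,0.111]],
    [1,[-0.29,-0.6,0],[0,0,0.111]],
    [1,[-0.38,-0.55,0],[0,0,0.111]],
    [1,[-0.47,-0.47,0],[0,0,0.111]],
    [1,[-0.54,-0.38,0],[0,0,0.111]],
    [1,[-0.61,-0.28,0],[0,0,0.111]],
    [1,[-0.64,-0.17,0],[0,0,0.111]],
    [1,[-0.66,-0.06,0],[0,0,0.111]],
  ],
)

```text
t: 4.88
ee_pos: [620.3, -77.9, 232.9]
orientation: [2.325, 2.113, 0.0]
ft_force: [-0.6, -0.3, -0.5]
width: 87.9
grasp_force: 0.0
```

apply_moves(
  targets=[
    [1,[-0.66,0.06,0],[0,0,0.111]],
    [1,[0,0,0],[0,0,0]],
  ],
)

```text
t: 5.12
ee_pos: [620.4, -111.9, 232.8]
orientation: [2.497, 1.906, 0.0]
ft_force: [-0.6, 0.3, -0.6]
width: 88.0
grasp_force: 0.0
```

```bash
sed -i 's/w=round(-(y0+turn\*i\/n-yaw)\/90,3)/w=round(float(-(y0+turn*i\/n-yaw)\/90),3)/' h.py; python3 - <<'E'
from h import *
look(["thick_cartridge","thick_neck_seat","thick_body_seat","cap_a"],Z,"w3")
plan(620,-110,47,75)
E
```

```text
thick_cartridge 0.65 [318.1 189.6] [ 615.666 -121.789   28.   ]
thick_cartridge 0.37 [315.1 241. ] [ 592.259 -191.112   28.   ]
thick_neck_seat 0.86 [311.3 241.7] [ 586.905 -190.733   28.   ]
thick_body_seat 0.98 [321.7 155. ] [632.077 -79.452  28.   ]
cap_a 0.58 [261.3 160.8] [549.198 -68.387   0.   ]
cap_a 0.58 [284.4 353.6] [ 483.588 -386.814    0.   ]
tcp [ 620.537 -109.776  232.722] yaw 74.9714595008128 w 87.79286240701346 t 5.375
shift units [-0.008 -0.009  3.714] turn units [-0. -0. -0.]
```

View pics/w3.png

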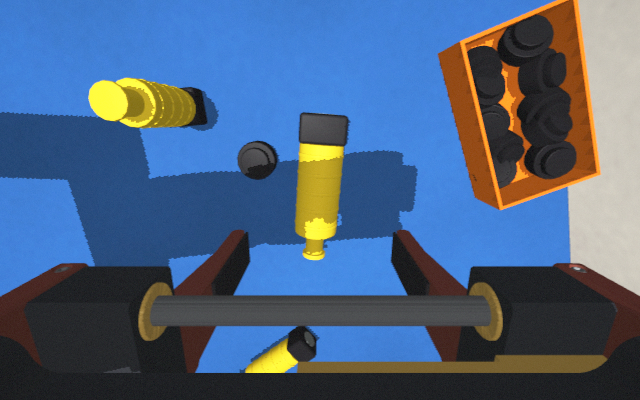

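```bash
cat >> h.py <<'E'
def yfit(f,z,bbox):
    """axis line from silhouette of yellow: row/col mid-points of the yellow blob inside bbox, intersected with plane z"""
    d=np.load(f+".npz");im=dict(view=d["view"],camera_matrix=d["K"]);hsv=cv2.cvtColor(d["px"],cv2.COLOR_BGR2HSV)
    m=cv2.inRange(hsv,(20,120,60),(38,255,255)); l,t,r,b=bbox;k=np.zeros_like(m);k[t:b,l:r]=m[t:b,l:r]
    n,L,S,C=cv2.connectedComponentsWithStats(k); i=1+S[1:,4].argmax(); print(S[i])
    return im,L==i
E
python3 - <<'E'
from h import *
im,m=yfit("w3",28,(260,100,380,265))
P=[]
for r in list(range(140,238,8))+[240,244,248,252,256,258,260]:
    c=np.where(m[r])[0]
    if len(c): q=onz(im,((c[0]+c[-1])/2,r),28); P.append(q); print(r,c[0],c[-1],q)
P=np.array(P)
a=np.polyfit(P[:10,1],P[:10,0],1);print(a,np.degrees(np.arctan2(-1,-a[0])))
# predict model outline
for O,yw in(((615.5,-120.8),-112.1),((615.5,-120.8),-110)):
    u=np.array([np.cos(np.radians(yw)),np.sin(np.radians(yw)),0]);o=np.array([*O,28])
    print([proj(im,o+u*s).round(0) for s in(-95,-60,0,60,74,95)], [proj(im,o+u*-60+28*np.array([0,0,1])).round(0)])
E
```

```text
[ 295  143   49  117 4312]
148 300 343 [634.137 -70.913  28.   ]
156 299 343 [630.887 -80.437  28.   ]
164 299 341 [626.969 -89.937  28.   ]
172 298 340 [622.991 -99.584  28.   ]
180 298 339 [ 619.578 -109.552   28.   ]
188 297 339 [ 616.112 -119.676   28.   ]
196 297 338 [ 612.592 -129.959   28.   ]
204 296 337 [ 608.373 -140.23    28.   ]
212 296 336 [ 604.735 -150.842   28.   ]
220 295 336 [ 601.037 -161.626   28.   ]
228 295 335 [ 597.28  -172.585   28.   ]
236 302 331 [ 596.115 -184.45    28.   ]
240 306 322 [ 591.195 -189.271   28.   ]
244 306 322 [ 589.579 -195.047   28.   ]
248 305 321 [ 586.606 -200.503   28.   ]
252 303 323 [ 584.957 -206.374   28.   ]
256 304 323 [ 583.972 -212.479   28.   ]
258 307 321 [ 583.816 -215.644   28.   ]
[  0.366 659.94 ] -110.10615987170243
[array([327., 114.]), array([323., 143.]), array([318., 189.]), array([313., 231.]), array([312., 241.]), array([310., 254.])] [array([324., 145.])]
[array([324., 113.]), array([322., 143.]), array([318., 189.]), array([314., 231.]), array([314., 241.]), array([312., 255.])] [array([322., 144.])]
```

```bash
python3 - <<'E'
from h import *
s=rows(615.6,-121,120,-5,4,.59)
s=rows(615.6,-121,9,0,4,.59,s);print(s)
E
```

```text
[[0.59, [-0.06, -0.01, 0.56], [0, 0, 0.014]], [0.59, [-0.06, -0.01, 0.57], [0, 0, 0.014]], [0.59, [-0.06, 0.0, 0.56], [0, 0, 0.014]], [0.59, [-0.06, -0.01, 0.56], [0, 0, 0.014]]]
[[0.59, [0.0, 0.0, 0.56], [0, 0, -0.0]], [0.59, [0.0, 0.0, 0.55], [0, 0, -0.0]], [0.59, [0.0, 0.0, 0.56], [0, 0, -0.0]], [0.59, [0.0, 0.0, 0.55], [0, 0, -0.0]]]
[np.float64(615.6097872353006), np.float64(-120.82178156175141), np.float64(9.222376503991736), np.float64(69.93145950081278)]
```

apply_moves(
  targets=[
    [0.59,[-0.06,-0.01,0.56],[0,0,0.014]],
    [0.59,[-0.06,-0.01,0.56],[0,0,0.014]],
    [0.59,[-0.06,0,0.56],[0,0,0.014]],
    [0.59,[-0.06,-0.01,0.56],[0,0,0.014]],
    [0.59,[0,0,0],[0,0,0]],
    [0.59,[0,0,0],[0,0,0]],
  ],
)

```text
t: 6.12
ee_pos: [616.3, -121.8, 121.6]
orientation: [2.575, 1.798, 0.001]
ft_force: [0.6, 0.5, 0.5]
width: 70.0
grasp_force: 0.0
```

apply_moves(
  targets=[
    [0.59,[0,0,0.56],[0,0,0]],
    [0.59,[0,0,0.56],[0,0,0]],
    [0.59,[0,0,0.56],[0,0,0]],
    [0.59,[0,0,0.54],[0,0,0]],
    [0.59,[0,0,0],[0,0,0]],
    [-1,[0,0,0],[0,0,0]],
    [-1,[0,0,0],[0,0,0]],
    [-1,[0,0,0],[0,0,0]],
  ],
)

```text
t: 7.12
ee_pos: [616.6, -122.4, 11.5]
orientation: [2.575, 1.796, 0.002]
ft_force: [-1.8, 1.6, 7.7]
width: 55.6
grasp_force: 30.0
```

apply_moves(
  targets=[
    [-1,[0,0,0],[0,0,0]],
    [-1,[0,0,0],[0,0,0]],
  ],
)

```text
t: 7.38
ee_pos: [616.6, -122.4, 11.5]
orientation: [2.575, 1.796, 0.002]
ft_force: [-1.6, 0.2, 6.6]
width: 55.4
grasp_force: 30.0
```

```bash
python3 - <<'E'
from h import *
s=rows(616.6,-122.4,225,0,8,-1)
s=rows(442.7,357.7,225,155.2,16,-1,s);print(s)
E
```

```text
[[-1, [0.0, 0.0, -0.53], [0, 0, -0.0]], [-1, [0.0, 0.0, -0.54], [0, 0, -0.0]], [-1, [0.0, 0.0, -0.53], [0, 0, -0.0]], [-1, [0.0, 0.0, -0.54], [0, 0, -0.0]], [-1, [0.0, 0.0, -0.53], [0, 0, -0.0]], [-1, [0.0, 0.0, -0.53], [0, 0, -0.0]], [-1, [0.0, 0.0, -0.54], [0, 0, -0.0]], [-1, [0.0, 0.0, -0.53], [0, 0, -0.0]]]
[[-1, [0.49, -0.41, 0.0], [0, 0, -0.108]], [-1, [0.55, -0.32, 0.0], [0, 0, -0.108]], [-1, [0.6, -0.23, 0.0], [0, 0, -0.107]], [-1, [0.62, -0.12, 0.0], [0, 0, -0.108]], [-1, [0.64, -0.02, 0.0], [0, 0, -0.108]], [-1, [0.63, 0.1, 0.0], [0, 0, -0.108]], [-1, [0.61, 0.19, 0.0], [0, 0, -0.107]], [-1, [0.56, 0.3, 0.0], [0, 0, -0.108]]]
[[-1, [0.51, 0.39, 0.0], [0, 0, -0.108]], [-1, [0.43, 0.47, 0.0], [0, 0, -0.108]], [-1, [0.35, 0.53, 0.0], [0, 0, -0.108]], [-1, [0.26, 0.59, 0.0], [0, 0, -0.107]], [-1, [0.15, 0.62, 0.0], [0, 0, -0.108]], [-1, [0.04, 0.64, 0.0], [0, 0, -0.108]], [-1, [-0.06, 0.63, 0.0], [0, 0, -0.108]], [-1, [-0.17, 0.62, 0.0], [0, 0, -0.107]]]
[np.float64(442.63712423725326), np.float64(357.79425370118423), np.float64(224.9679895079535), np.float64(224.94581150872418)]
```

apply_moves(
  targets=[
    [-1,[0,0,-0.2],[0,0,0]],
    [-1,[0,0,-0.3],[0,0,0]],
    [-1,[0,0,-0.5],[0,0,0]],
    [-1,[0,0,-0.7],[0,0,0]],
    [-1,[0,0,-0.7],[0,0,0]],
    [-1,[0,0,-0.7],[0,0,0]],
    [-1,[0,0,-0.7],[0,0,0]],
    [-1,[0,0,-0.48],[0,0,0]],
  ],
)

```text
t: 8.38
ee_pos: [615.9, -122.4, 226.6]
orientation: [2.576, 1.795, 0.003]
ft_force: [-0.4, -0.2, -3.2]
width: 56.0
grasp_force: 29.9
```

apply_moves(
  targets=[
    [-1,[0.49,-0.41,0],[0,0,-0.108]],
    [-1,[0.55,-0.32,0],[0,0,-0.108]],
    [-1,[0.6,-0.23,0],[0,0,-0.108]],
    [-1,[0.62,-0.12,0],[0,0,-0.108]],
    [-1,[0.64,-0.02,0],[0,0,-0.108]],
    [-1,[0.63,0.1,0],[0,0,-0.108]],
    [-1,[0.61,0.19,0],[0,0,-0.108]],
    [-1,[0.56,0.3,0],[0,0,-0.108]],
  ],
)

```text
t: 9.38
ee_pos: [528.0, 118.4, 224.6]
orientation: [0.87, 3.018, 0.001]
ft_force: [1.1, -0.3, -2.0]
width: 55.3
grasp_force: 29.9
```

apply_moves(
  targets=[
    [-1,[0.51,0.39,0],[0,0,-0.108]],
    [-1,[0.43,0.47,0],[0,0,-0.108]],
    [-1,[0.35,0.53,0],[0,0,-0.108]],
    [-1,[0.26,0.59,0],[0,0,-0.108]],
    [-1,[0.15,0.62,0],[0,0,-0.108]],
    [-1,[0.04,0.64,0],[0,0,-0.108]],
    [-1,[-0.06,0.63,0],[0,0,-0.106]],
    [-1,[-0.17,0.62,0],[0,0,-0.106]],
  ],
)

```text
t: 10.38
ee_pos: [440.1, 358.4, 224.7]
orientation: [-1.208, 2.899, 0.0]
ft_force: [0.7, 0.3, -2.9]
width: 55.8
grasp_force: 29.9
```

apply_moves(
  targets=[
    [-1,[0,0,0],[0,0,0]],
    [-1,[0,0,0],[0,0,0]],
  ],
)

```text
t: 10.62
ee_pos: [440.6, 357.1, 224.1]
orientation: [-1.198, 2.904, -0.0]
ft_force: [-1.0, 0.2, -3.1]
width: 55.6
grasp_force: 29.9
```

```bash
python3 - <<'E'
from h import *
look(["thick_cradle","thick_cradle_narrow","thick_cradle_wide","thick_neck_seat","thick_body_seat"],dict(Z,thick_neck_seat=243,thick_body_seat=243),"w4")
plan(442.7,357.7,225,225.2); print(ctrl.get_obs()["qpos"])
E
```

```text
thick_body_seat 0.59 [322.9 184. ] [409.887 329.484 243.   ]
tcp [440.957 356.95  223.756] yaw -135.15784799686529 w 55.49583238905569 t 10.925
shift units [-0.035 -0.014 -0.025] turn units [-0.    -0.    -0.004]
[ 0.66   0.338  1.758 -0.     1.045 -1.694]
```

View pics/w4.png

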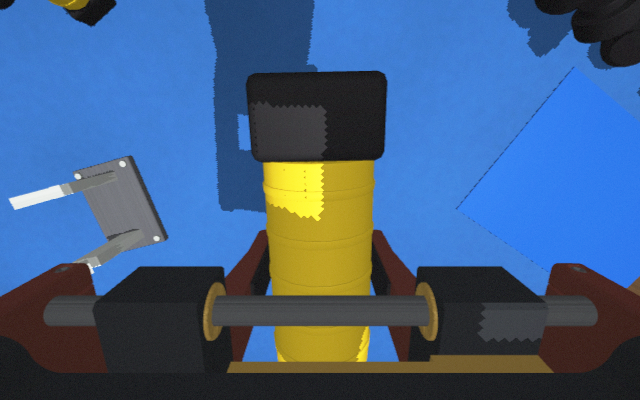

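```bash
python3 - <<'E'
from h import *
d=np.load("w4.npz");im=dict(view=d["view"],camera_matrix=d["K"])
o=np.array([440.96-.7,356.95-.7,223.76+16.5])
for pit in(0,3,-3):
  a=np.radians(44.84);p=np.radians(pit);u=np.array([np.cos(a)*np.cos(p),np.sin(a)*np.cos(p),np.sin(p)]);v=np.array([-np.sin(a),np.cos(a),0]);n=np.cross(u,v)
  print(pit,[proj(im,o+u*x+v*y+n*28).round(1).tolist() for x,y in((-95,28),(-95,-28),(-60,28),(-60,-28))])
# cradle model vs w1
for f,O,yw,L,W in(("w1",(442,357),45.2,(-62,94),40),("w2",(655,181),60,(-47,77),40)):
  d=np.load(f+".npz");im=dict(view=d["view"],camera_matrix=d["K"]);a=np.radians(yw);u=np.array([np.cos(a),np.sin(a),0]);v=np.array([-u[1],u[0],0])
  px=d["px"].copy()
  def P(x,y,z): return tuple(int(round(4*k)) for k in proj(im,np.array([*O,0])+u*x+v*y+np.array([0,0,z])))
  hs=[((-42,28,95),(74,17,95)),((-27,22,120),(57,17,120))][f=="w2"]
  big=cv2.resize(px,None,fx=4,fy=4,interpolation=cv2.INTER_CUBIC)
  q=np.array([P(L[0],W,12),P(L[1],W,12),P(L[1],-W,12),P(L[0],-W,12)]);cv2.polylines(big,[q],True,(0,0,255),1)
  for xs,w,_ in hs:
    for t in(-6,6): cv2.line(big,P(xs+t,-w,_),P(xs+t,w,_),(0,255,0),1)
  cx,cy=q.mean(0).astype(int); cr=big[cy-230:cy+340,cx-390:cx+400] ; cv2.imwrite(f"pics/{f}m.png",cr)
a=cv2.imread("pics/w1m.png");b=cv2.imread("pics/w2m.png");k=[cv2.resize(i,(400,300)) for i in(a,b)]
cv2.imwrite("pics/m.png",np.hstack([a[:,180:580],b[:,180:580]]))
E
```

```text
0 [[392.5, 55.3], [242.1, 55.4], [386.6, 150.3], [248.6, 150.4]]
3 [[389.6, 54.3], [245.2, 54.3], [385.1, 146.1], [250.2, 146.2]]
-3 [[395.6, 57.2], [238.8, 57.3], [388.1, 155.0], [247.0, 155.1]]
```

View pics/m.png

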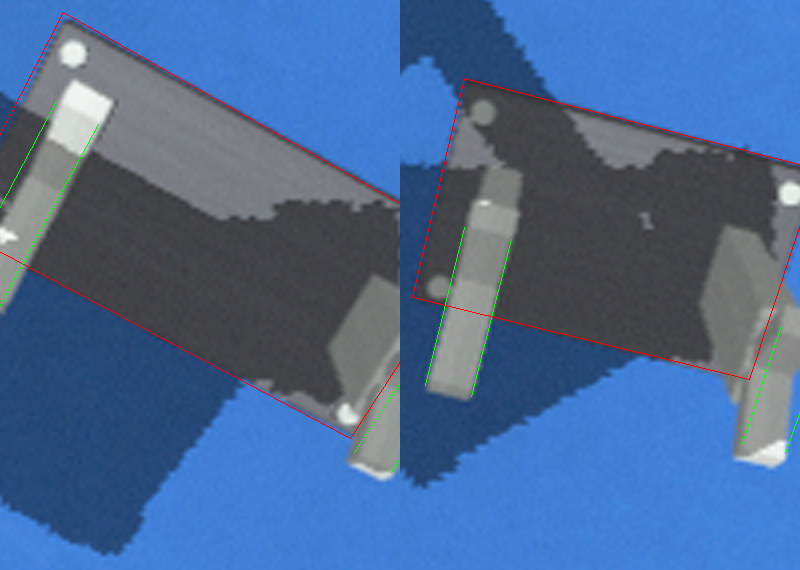

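```bash
python3 - <<'E'
from h import *
import numpy as np
def sil(im,o,u,x,r):  # silhouette rows/cols of circle section at x
    v=np.cross([0,0,1.],u); t=np.linspace(0,2*np.pi,73)
    return np.array([proj(im,o+u*x+r*(np.cos(k)*v+np.sin(k)*np.array([0,0,1.]))) for k in t])
a=np.radians(-110.1);u=np.array([np.cos(a),np.sin(a),0])
im,m=yfit("w3",28,(260,100,380,265)); o=np.array([615.6,-121,28])
for x,r in((-60,28),(60,28),(95,16)):
    s=sil(im,o,u,x,r); print(x,"rows",s[:,1].min().round(1),s[:,1].max().round(1),"cols",s[:,0].min().round(1),s[:,0].max().round(1))
w=m.sum(1);print([(r,int(w[r])) for r in list(range(141,150))+list(range(228,262))])
im,m=yfit("w4",0,(230,100,400,290)); w=m.sum(1); print([(r,int(w[r]),int(np.where(m[r])[0].min())) for r in range(152,290,6) if w[r]])
a=np.radians(44.84);u=np.array([np.cos(a),np.sin(a),0]);o=np.array([440.96-.7,356.95-.7,223.76+16.5])
for x in(-60,-50,-40,-20,0):
    s=sil(im,o,u,x,28); print(x,"rows",s[:,1].min().round(1),s[:,1].max().round(1),"cols",s[:,0].min().round(1),s[:,0].max().round(1),"top",s[18].round(1))
im=shot("top"); cv2.imwrite("pics/top4.png",im["pixels"])
for n in("thick_neck_seat","thick_body_seat","thick_cartridge"):
  for r in ctrl.pinpoint(n,"top")[:1]: print(n,r["score"],onz(im,r["xy"],240))
E
```

```text
[ 295  143   49  117 4312]
-60 rows 140.3 145.4 cols 299.5 344.0
60 rows 224.2 239.9 cols 293.8 334.7
95 rows 249.7 260.2 cols 301.0 323.7
[(141, 0), (142, 0), (143, 11), (144, 23), (145, 40), (146, 43), (147, 44), (148, 44), (149, 44), (228, 41), (229, 41), (230, 40), (231, 40), (232, 39), (233, 38), (234, 36), (235, 34), (236, 30), (237, 27), (238, 22), (239, 18), (240, 17), (241, 17), (242, 17), (243, 17), (244, 17), (245, 17), (246, 16), (247, 16), (248, 17), (249, 18), (250, 20), (251, 21), (252, 21), (253, 21), (254, 21), (255, 20), (256, 20), (257, 18), (258, 15), (259, 9), (260, 0), (261, 0)]
[  263   160   112   130 13598]
[(164, 111, 263), (170, 109, 264), (176, 109, 264), (182, 112, 263), (188, 110, 264), (194, 108, 265), (200, 106, 266), (206, 106, 266), (212, 105, 267), (218, 105, 267), (224, 107, 266), (230, 107, 266), (236, 104, 268), (242, 104, 268), (248, 103, 269), (254, 103, 269), (260, 102, 270), (266, 104, 269), (272, 103, 269), (278, 99, 272), (284, 98, 272)]
-60 rows 140.5 150.3 cols 260.9 375.0 top [317.6 150.3]
-50 rows 157.4 174.6 cols 262.1 374.0 top [317.7 174.6]
-40 rows 173.8 197.9 cols 263.2 372.9 top [317.7 197.9]
-20 rows 205.0 241.3 cols 265.3 371.0 top [317.9 241.3]
0 rows 234.4 281.1 cols 267.3 369.2 top [318.  281.1]
thick_neck_seat 0.49 [ 461.001 -321.051  240.   ]
thick_body_seat 0.95 [413.475 329.464 240.   ]
thick_cartridge 0.74 [443.312 359.272 240.   ]
```

apply_moves(
  targets=[
    [-1,[0,0,0.4],[0,0,0]],
    [-1,[0,0,0.4],[0,0,0]],
    [-1,[0,0,0.4],[0,0,0]],
    [-1,[0,0,0.4],[0,0,0]],
    [-1,[0,0,0.4],[0,0,0]],
    [-1,[0,0,0.4],[0,0,0]],
    [-1,[0,0,0.2],[0,0,0]],
    [-1,[0,0,0.1],[0,0,0]],
  ],
)

```text
t: 12.12
ee_pos: [440.7, 357.6, 88.3]
orientation: [1.2, -2.903, 0.0]
ft_force: [-0.6, -0.1, -2.1]
width: 55.7
grasp_force: 29.9
```

apply_moves(
  targets=[
    [-1,[0,0,0],[0,0,0]],
    [-1,[0,0,0],[0,0,0]],
  ],
)

```text
t: 12.38
ee_pos: [441.1, 357.9, 89.3]
orientation: [-1.2, 2.902, 0.0]
ft_force: [-0.7, -0.7, -2.1]
width: 55.7
grasp_force: 29.9
```

```bash
python3 - <<'E'
from h import *
im=shot("scene");print(ctrl.get_obs()["ee_pos"],ctrl.get_obs()["ft_force"])
cv2.imwrite("pics/s5.png",cv2.resize(im["pixels"][100:200,330:480],None,fx=5,fy=5,interpolation=cv2.INTER_CUBIC))
im=shot("top")
for n in("thick_neck_seat","thick_body_seat","thick_cartridge"):
  for r in ctrl.pinpoint(n,"top")[:1]: print(n,r["score"],onz(im,r["xy"],105))
E
```

```text
[441.039 357.867  89.328] [ 0.354 -0.023 -3.031]
thick_neck_seat 0.25 [478.902   9.792 105.   ]
thick_body_seat 0.61 [417.058 336.116 105.   ]
thick_cartridge 0.59 [444.428 362.804 105.   ]
```

View pics/s5.png

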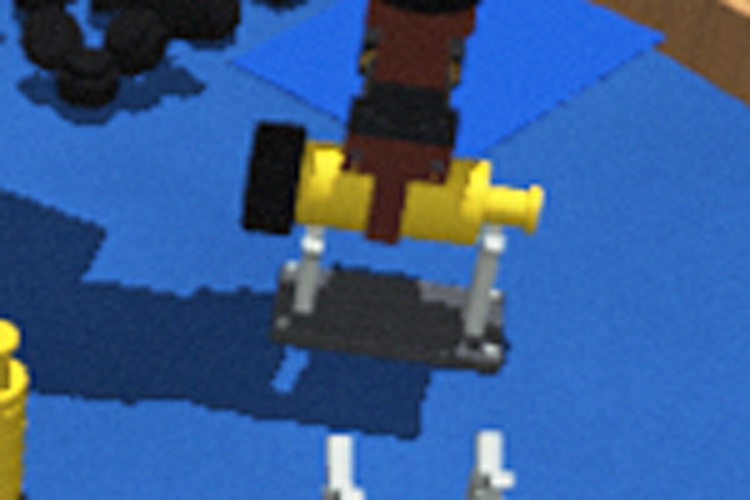

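```bash
python3 - <<'E'
from h import *
im=shot("scene")
a=np.radians(45.2);u=np.array([np.cos(a),np.sin(a),0]);v=np.array([-u[1],u[0],0]);k=np.array([0,0,1.])
def C(O,x,y,z): return ((proj(im,np.array([*O,0])+u*x+v*y+k*z)-[330,100])*5).round(0)
O=(443.3,358.4)
for x,w in((-42,28),(74,17)):
  for t in(-6,6): print("tip",x+t,C(O,x+t,-w,95),C(O,x+t,-w,85))
print("base",[C(O,*c,12) for c in((-62,-40),(94,-40))])
for O2 in((441.1-.7,357.9-.7),(441.1+2.1,357.9+2.1)):
  for z in(102,106): print("cart",z,"cap/body",C(O2,-60,-28,z),"shoulder",C(O2,60,-28,z),"bottom",C(O2,60,-14,z-24),C(O2,-55,-14,z-24),"lipend",C(O2,95,-16,z),"capend",C(O2,-95,-28,z-28),C(O2,-95,-28,z+28))
E
```

```text
tip -48 [309. 220.] [307. 233.]
tip -36 [328. 223.] [326. 235.]
tip 68 [489. 235.] [486. 248.]
tip 80 [507. 238.] [504. 250.]
base [array([272., 327.]), array([504., 362.])]
cart 102 cap/body [288. 207.] shoulder [473. 233.] bottom [467. 250.] [294. 226.] lipend [528. 230.] capend [231. 234.] [240. 164.]
cart 106 cap/body [289. 202.] shoulder [474. 228.] bottom [468. 246.] [294. 221.] lipend [529. 225.] capend [232. 230.] [240. 159.]
cart 102 cap/body [294. 208.] shoulder [479. 234.] bottom [473. 251.] [300. 227.] lipend [534. 231.] capend [237. 235.] [246. 165.]
cart 106 cap/body [295. 203.] shoulder [480. 229.] bottom [475. 246.] [300. 222.] lipend [536. 226.] capend [237. 230.] [246. 160.]
```

apply_moves(
  targets=[
    [-1,[0.04,0,0.06],[0,0,0]],
    [-1,[0,0,0.04],[0,0,0]],
    [-1,[0,0,0.02],[0,0,0]],
    [-1,[0,0,0],[0,0,0]],
  ],
)

```text
t: 13.18
ee_pos: [439.2, 356.1, 82.5]
orientation: [1.2, -2.903, 0.0]
ft_force: [0.1, 0.3, -2.5]
width: 55.6
grasp_force: 29.9
```

apply_moves(
  targets=[
    [-1,[0,0,0.02],[0,0,0]],
    [-1,[0,0,0.01],[0,0,0]],
    [-1,[0,0,0],[0,0,0]],
  ],
)

```text
t: 13.55
ee_pos: [439.4, 356.2, 81.3]
orientation: [-1.2, 2.903, -0.0]
ft_force: [0.1, -0.6, -1.5]
width: 55.6
grasp_force: 29.9
```

apply_moves(
  targets=[
    [-1,[0,0,0.02],[0,0,0]],
    [-1,[0,0,0.0],[0,0,0]],
  ],
)

```text
t: 13.8
ee_pos: [439.7, 356.1, 80.7]
orientation: [-1.2, 2.902, -0.0]
ft_force: [1.3, -2.2, 4.0]
width: 55.4
grasp_force: 29.9
```

apply_moves(
  targets=[
    [-1,[0,0,0.02],[0,0,0]],
    [-1,[0,0,0],[0,0,0]],
  ],
)

```text
t: 14.05
ee_pos: [440.1, 356.1, 80.4]
orientation: [-1.2, 2.902, -0.001]
ft_force: [0.4, -4.4, 10.3]
width: 55.5
grasp_force: 29.9
```

apply_moves(
  targets=[
    [0.35,[0,0,0],[0,0,0]],
    [0.5,[0,0,0],[0,0,0]],
    [0.6,[0,0,0],[0,0,0]],
    [0.6,[0,0,0],[0,0,0]],
  ],
)

```text
t: 14.55
ee_pos: [439.1, 356.2, 79.0]
orientation: [1.2, -2.903, -0.0]
ft_force: [0.3, 0.6, -0.3]
width: 70.1
grasp_force: 0.0
```

apply_moves(
  targets=[
    [0.6,[0,0,-0.3],[0,0,0]],
    [0.6,[0,0,-0.6],[0,0,0]],
    [0.6,[0,0,-0.8],[0,0,0]],
    [0.6,[0,0,-0.8],[0,0,0]],
    [0.6,[0,0,-0.4],[0,0,0]],
    [0.6,[0,0,0],[0,0,0]],
  ],
)

```text
t: 15.3
ee_pos: [440.2, 356.9, 226.7]
orientation: [-1.199, 2.899, 0.002]
ft_force: [0.2, 0.1, 0.4]
width: 70.3
grasp_force: 0.0
```

```bash
python3 - <<'E'
from h import *
look(["thick_cartridge","thick_neck_seat","thick_body_seat"],dict(thick_cartridge=95,thick_neck_seat=95,thick_body_seat=95),"w6")
plan(500,-380,235,20)
im=shot("scene")
cv2.imwrite("pics/s6.png",np.hstack([cv2.resize(im["pixels"][110:190,370:450],None,fx=5,fy=5,interpolation=cv2.INTER_CUBIC),cv2.resize(cv2.imread("pics/w6.png"),(400,250))[:,:].repeat(1,0) if 0 else cv2.copyMakeBorder(cv2.resize(cv2.imread("pics/w6.png"),(400,250)),0,150,0,0,0)]))
E
```

```text
thick_cartridge 0.63 [318.5 195.3] [444.485 359.699  95.   ]
thick_neck_seat 0.92 [318.  257.5] [496.457 410.534  95.   ]
thick_neck_seat 0.23 [316.  253.2] [494.255 405.182  95.   ]
thick_body_seat 0.91 [317.1 152.8] [413.821 327.233  95.   ]
tcp [438.623 355.685 223.13 ] yaw -135.07529126433653 w 70.25839710654067 t 15.5
shift units [  9.522 -11.285  -0.221] turn units [ 0.002 -0.    -1.723]
```

View pics/s6.png

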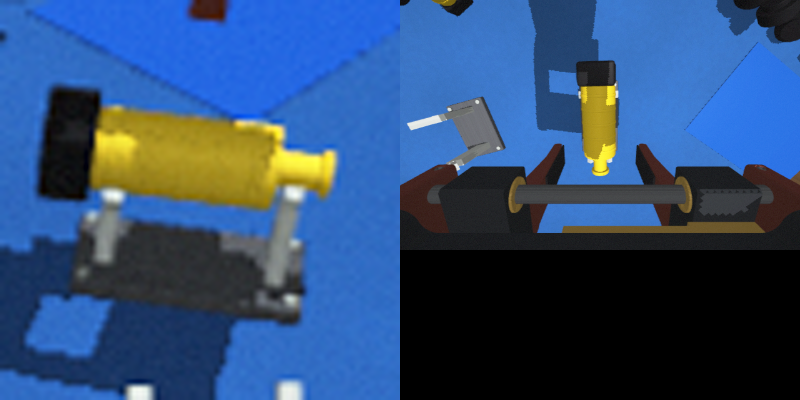

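```bash
python3 - <<'E'
from h import *
print(rows(480,-382,225,-205,21,.3))
E
```

```text
[[0.3, [0.47, -0.53, 0.0], [0, 0, 0.108]], [0.3, [0.37, -0.59, 0.0], [0, 0, 0.109]], [0.3, [0.27, -0.65, -0.01], [0, 0, 0.108]], [0.3, [0.15, -0.69, 0.0], [0, 0, 0.109]], [0.3, [0.03, -0.7, 0.0], [0, 0, 0.108]], [0.3, [-0.09, -0.7, 0.0], [0, 0, 0.109]], [0.3, [-0.2, -0.68, 0.0], [0, 0, 0.108]], [0.3, [-0.31, -0.62, -0.01], [0, 0, 0.109]]]
[[0.3, [-0.42, -0.57, 0.0], [0, 0, 0.108]], [0.3, [-0.51, -0.49, 0.0], [0, 0, 0.109]], [0.3, [-0.58, -0.39, 0.0], [0, 0, 0.108]], [0.3, [-0.64, -0.29, 0.0], [0, 0, 0.109]], [0.3, [-0.69, -0.18, 0.0], [0, 0, 0.108]], [0.3, [-0.7, -0.06, -0.01], [0, 0, 0.109]], [0.3, [-0.7, 0.06, 0.0], [0, 0, 0.108]], [0.3, [-0.68, 0.18, 0.0], [0, 0, 0.108]]]
[[0.3, [-0.64, 0.29, 0.0], [0, 0, 0.109]], [0.3, [-0.58, 0.4, 0.0], [0, 0, 0.108]], [0.3, [-0.51, 0.49, -0.01], [0, 0, 0.109]], [0.3, [-0.41, 0.56, 0.0], [0, 0, 0.108]], [0.3, [-0.32, 0.63, 0.0], [0, 0, 0.109]]]
[np.float64(479.72953506533656), np.float64(-381.98482462067324), np.float64(224.9913571097206), np.float64(-340.0950645254928)]
```

apply_moves(
  targets=[
    [0.3,[0.47,-0.53,0],[0,0,0.108]],
    [0.3,[0.37,-0.59,0],[0,0,0.109]],
    [0.3,[0.27,-0.65,-0.01],[0,0,0.108]],
    [0.3,[0.15,-0.69,0],[0,0,0.109]],
    [0.3,[0.03,-0.7,0],[0,0,0.108]],
    [0.3,[-0.09,-0.7,0],[0,0,0.109]],
    [0.3,[-0.2,-0.68,0],[0,0,0.108]],
    [0.3,[-0.31,-0.62,-0.01],[0,0,0.109]],
  ],
)

```text
t: 16.55
ee_pos: [454.3, 74.3, 224.3]
orientation: [-0.905, -3.007, 0.001]
ft_force: [0.3, -0.2, -0.5]
width: 57.0
grasp_force: 0.0
```

apply_moves(
  targets=[
    [0.3,[-0.42,-0.57,0],[0,0,0.108]],
    [0.3,[-0.51,-0.49,0],[0,0,0.109]],
    [0.3,[-0.58,-0.39,0],[0,0,0.108]],
    [0.3,[-0.64,-0.29,0],[0,0,0.109]],
    [0.3,[-0.69,-0.18,0],[0,0,0.108]],
    [0.3,[-0.7,-0.06,-0.01],[0,0,0.109]],
    [0.3,[-0.7,0.06,0],[0,0,0.108]],
    [0.3,[-0.68,0.18,0],[0,0,0.108]],
  ],
)

```text
t: 17.55
ee_pos: [470.2, -207.0, 224.7]
orientation: [-2.596, -1.766, 0.001]
ft_force: [0.8, 0.1, -0.5]
width: 57.2
grasp_force: 0.0
```

apply_moves(
  targets=[
    [0.3,[-0.64,0.29,0],[0,0,0.109]],
    [0.3,[-0.58,0.4,0],[0,0,0.108]],
    [0.3,[-0.51,0.49,-0.01],[0,0,0.109]],
    [0.3,[-0.41,0.56,0],[0,0,0.108]],
    [0.3,[-0.32,0.63,0],[0,0,0.109]],
    [0.3,[0,0,0],[0,0,0]],
    [0.3,[0,0,0],[0,0,0]],
  ],
)

```text
t: 18.42
ee_pos: [479.8, -380.6, 225.1]
orientation: [-3.092, -0.545, 0.002]
ft_force: [0.1, 0.7, 0.3]
width: 56.9
grasp_force: 0.0
```

```bash
python3 - <<'E'
from h import *
look(["slim_cartridge","slim_neck_seat","slim_body_seat","cap_b"],dict(Z,cap_b=0),"w7")
plan(480,-382,225,20);print(ctrl.get_obs()["qpos"])
for l in ctrl.masks_of("slim_cartridge","wrist")[:1]: print(l["bbox"],l["score"])
E
```

```text
slim_cartridge 0.77 [322.  189.8] [ 468.732 -384.988   20.   ]
slim_neck_seat 0.64 [322.8 226.5] [ 420.768 -403.684   20.   ]
slim_body_seat 0.73 [318.3 169.6] [ 492.246 -371.312   20.   ]
cap_b 0.61 [96.5 35.3] [551.039 -65.376   0.   ]
cap_b 0.56 [372.8 170.4] [ 513.327 -442.309    0.   ]
tcp [ 480.447 -380.641  226.239] yaw 19.994040826360372 w 57.395841085672885 t 18.675
shift units [-0.018  0.022  0.025] turn units [-0.  0. -0.]
[-0.689  0.402  1.654  0.     1.086  0.532]
[301.0, 129.3, 333.7, 247.3] 0.96
```

View pics/w7.png

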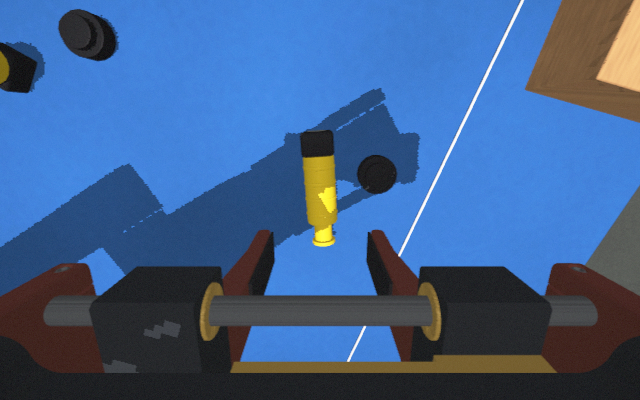

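```bash
python3 - <<'E'
from h import *
from scipy.optimize import least_squares
im,m=yfit("w7",20,(280,120,360,260)); P=[]
for r in range(164,218,6):
    c=np.where(m[r])[0]; P.append(onz(im,((c[0]+c[-1])/2,r),20)); 
P=np.array(P);q=np.polyfit(P[:,0],P[:,1],1);yaw=np.degrees(np.arctan(q[0]))-180;print("yaw",yaw,q)
w=m.sum(1);print([(r,int(w[r])) for r in list(range(153,162))+list(range(216,250))])
a=np.radians(yaw);u=np.array([np.cos(a),np.sin(a),0]);v=np.array([-u[1],u[0],0]);k=np.array([0,0,1.])
for x0 in(466,468,470):
  o=np.array([x0,np.polyval(q,x0),20]);t=np.linspace(0,6.28,73)
  for x,r in((-45,20),(45,20),(75,16)):
    s=np.array([proj(im,o+u*x+r*(np.cos(j)*v+np.sin(j)*k)) for j in t]);print(o,x,"rows",s[:,1].min().round(1),s[:,1].max().round(1))
E
```

```text
[ 303  155   34   91 2425]
yaw -156.6180051845471 [   0.432 -584.711]
[(153, 0), (154, 0), (155, 3), (156, 19), (157, 30), (158, 31), (159, 31), (160, 31), (161, 31), (216, 28), (217, 29), (218, 29), (219, 29), (220, 28), (221, 28), (222, 26), (223, 23), (224, 21), (225, 19), (226, 17), (227, 17), (228, 17), (229, 17), (230, 17), (231, 17), (232, 17), (233, 17), (234, 17), (235, 17), (236, 18), (237, 19), (238, 21), (239, 22), (240, 22), (241, 22), (242, 21), (243, 19), (244, 16), (245, 14), (246, 0), (247, 0), (248, 0), (249, 0)]
[ 466.    -383.228   20.   ] -45 rows 154.9 159.3
[ 466.    -383.228   20.   ] 45 rows 218.4 228.8
[ 466.    -383.228   20.   ] 75 rows 239.0 248.7
[ 468.    -382.364   20.   ] -45 rows 153.3 157.5
[ 468.    -382.364   20.   ] 45 rows 217.0 227.2
[ 468.    -382.364   20.   ] 75 rows 237.6 247.2
[ 470.    -381.499   20.   ] -45 rows 151.6 155.7
[ 470.    -381.499   20.   ] 45 rows 215.5 225.6
[ 470.    -381.499   20.   ] 75 rows 236.2 245.7
```

```bash
python3 - <<'E'
from h import *
s=rows(468.7,-382.1,110,3.4,4,.23)
s=rows(468.7,-382.1,6,0,4,.23,s);print(s)
E
```

```text
[[0.23, [-0.06, -0.01, 0.58], [0, 0, -0.009]], [0.23, [-0.05, -0.02, 0.58], [0, 0, -0.01]], [0.23, [-0.06, -0.02, 0.59], [0, 0, -0.009]], [0.23, [-0.06, -0.01, 0.58], [0, 0, -0.01]]]
[[0.23, [0.0, 0.0, 0.52], [0, 0, -0.0]], [0.23, [0.0, 0.0, 0.52], [0, 0, -0.0]], [0.23, [0.0, 0.0, 0.52], [0, 0, -0.0]], [0.23, [0.0, 0.0, 0.52], [0, 0, -0.0]]]
[np.float64(468.6901699767193), np.float64(-382.21489534999836), np.float64(5.841888962484035), np.float64(23.399564866734696)]
```

apply_moves(
  targets=[
    [0.23,[-0.06,-0.01,0.58],[0,0,-0.01]],
    [0.23,[-0.06,-0.02,0.58],[0,0,-0.01]],
    [0.23,[-0.06,-0.02,0.58],[0,0,-0.01]],
    [0.23,[-0.06,-0.01,0.58],[0,0,-0.01]],
    [0.23,[0,0,0],[0,0,0]],
    [0.23,[0,0,0],[0,0,0]],
  ],
)

```text
t: 19.48
ee_pos: [468.8, -383.4, 111.2]
orientation: [3.075, 0.64, 0.001]
ft_force: [0.7, 0.1, 1.1]
width: 54.1
grasp_force: 0.0
```

apply_moves(
  targets=[
    [0.23,[0,0,0.52],[0,0,0]],
    [0.23,[0,0,0.52],[0,0,0]],
    [0.23,[0,0,0.52],[0,0,0]],
    [0.23,[0,0,0.5],[0,0,0]],
    [0.23,[0,0,0],[0,0,0]],
  ],
)

```text
t: 20.1
ee_pos: [468.0, -382.8, 7.0]
orientation: [-3.075, -0.64, 0.001]
ft_force: [0.4, -0.3, 0.5]
width: 53.6
grasp_force: 0.0
```

apply_moves(
  targets=[
    [-1,[0,0,0],[0,0,0]],
    [-1,[0,0,0],[0,0,0]],
    [-1,[0,0,0],[0,0,0]],
    [-1,[0,0,0],[0,0,0]],
    [-1,[0,0,0],[0,0,0]],
  ],
)

```text
t: 20.72
ee_pos: [469.1, -383.9, 8.9]
orientation: [3.074, 0.639, 0.003]
ft_force: [-0.6, 0.1, 7.9]
width: 39.3
grasp_force: 30.0
```

apply_moves(
  targets=[
    [-1,[0,0,-0.2],[0,0,0]],
    [-1,[0,0,-0.3],[0,0,0]],
    [-1,[0,0,-0.6],[0,0,0]],
    [-1,[0,0,-0.7],[0,0,0]],
    [-1,[0,0,-0.8],[0,0,0]],
    [-1,[0,0,-0.8],[0,0,0]],
    [-1,[0,0,-0.7],[0,0,0]],
    [-1,[0,0,-0.5],[0,0,0]],
  ],
)

```text
t: 21.72
ee_pos: [468.1, -383.1, 240.0]
orientation: [3.074, 0.64, 0.002]
ft_force: [0.5, -0.9, -2.6]
width: 39.5
grasp_force: 30.0
```

```bash
python3 - <<'E'
from h import *
print(ctrl.get_obs()["ft_force"])
look(["slim_body_seat","slim_neck_seat","slim_cartridge"],dict(slim_body_seat=247,slim_neck_seat=247,slim_cartridge=247),"w8")
print(rows(654.5,180.5,236,216.6,22,-1))
im,m=yfit("w8",0,(230,80,400,290)); w=m.sum(1); print([(r,int(w[r]),int(np.where(m[r])[0].min())) for r in range(120,290,8) if w[r]],np.where(w)[0].min())
o=ctrl.get_obs();a=np.radians(23.4-180);u=np.array([np.cos(a),np.sin(a),0]);O=np.array(o["ee_pos"])+[0,0,14]
for x in(-45,-20,0):
  s=np.array([proj(im,O+u*x+20*(np.cos(j)*np.array([-u[1],u[0],0])+np.sin(j)*np.array([0,0,1.]))) for j in np.linspace(0,6.28,73)]);print(x,s.min(0),s.max(0),s[18])
E
```

```text
[ 0.515 -0.892 -2.572]
slim_neck_seat 0.58 [320.2 336.6] [ 414.267 -404.986  247.   ]
slim_cartridge 0.62 [320.9 259.2] [ 465.11  -383.349  247.   ]
[[-1, [0.36, -0.4, 0.0], [0, 0, -0.109]], [-1, [0.42, -0.34, 0.0], [0, 0, -0.11]], [-1, [0.48, -0.25, 0.0], [0, 0, -0.109]], [-1, [0.51, -0.18, 0.01], [0, 0, -0.11]], [-1, [0.53, -0.08, 0.0], [0, 0, -0.109]], [-1, [0.54, 0.01, 0.0], [0, 0, -0.109]], [-1, [0.53, 0.1, 0.0], [0, 0, -0.11]], [-1, [0.5, 0.2, 0.0], [0, 0, -0.109]]]
[[-1, [0.47, 0.27, 0.0], [0, 0, -0.11]], [-1, [0.41, 0.35, 0.0], [0, 0, -0.109]], [-1, [0.34, 0.42, 0.0], [0, 0, -0.109]], [-1, [0.27, 0.46, 0.01], [0, 0, -0.11]], [-1, [0.19, 0.51, 0.0], [0, 0, -0.109]], [-1, [0.09, 0.53, 0.0], [0, 0, -0.11]], [-1, [0.0, 0.54, 0.0], [0, 0, -0.109]], [-1, [-0.09, 0.53, 0.0], [0, 0, -0.109]]]
[[-1, [-0.17, 0.51, 0.0], [0, 0, -0.11]], [-1, [-0.27, 0.47, 0.0], [0, 0, -0.109]], [-1, [-0.34, 0.42, 0.0], [0, 0, -0.109]], [-1, [-0.41, 0.36, 0.01], [0, 0, -0.11]], [-1, [-0.46, 0.28, 0.0], [0, 0, -0.109]], [-1, [-0.5, 0.2, 0.0], [0, 0, -0.11]]]
[np.float64(654.3609785559613), np.float64(180.6075661302117), np.float64(235.94042769993288), np.float64(240.13350323770146)]
[ 283  187   74  103 7214]
[(192, 73, 284), (200, 72, 284), (208, 74, 283), (216, 71, 285), (224, 70, 285), (232, 70, 285), (240, 73, 284), (248, 72, 284), (256, 70, 285), (264, 69, 286), (272, 69, 286), (280, 67, 287), (288, 65, 288)] 187
-45 [284.632 175.331] [359.952 191.158] [322.665 191.158]
-20 [286.094 214.756] [358.167 240.578] [322.471 240.578]
0 [287.176 244.204] [356.854 276.804] [322.328 276.804]
```

apply_moves(
  targets=[
    [-1,[0.36,-0.4,0],[0,0,-0.109]],
    [-1,[0.42,-0.34,0],[0,0,-0.11]],
    [-1,[0.48,-0.25,0],[0,0,-0.109]],
    [-1,[0.51,-0.18,0],[0,0,-0.11]],
    [-1,[0.53,-0.08,0],[0,0,-0.109]],
    [-1,[0.54,0.01,0],[0,0,-0.109]],
    [-1,[0.53,0.1,0],[0,0,-0.11]],
    [-1,[0.5,0.2,0],[0,0,-0.109]],
  ],
)

```text
t: 22.92
ee_pos: [535.3, -177.2, 235.4]
orientation: [-1.963, -2.449, 0.002]
ft_force: [0.5, -0.3, -2.5]
width: 39.5
grasp_force: 30.0
```

apply_moves(
  targets=[
    [-1,[0.47,0.27,0],[0,0,-0.11]],
    [-1,[0.41,0.35,0],[0,0,-0.109]],
    [-1,[0.34,0.42,0],[0,0,-0.109]],
    [-1,[0.27,0.46,0],[0,0,-0.11]],
    [-1,[0.19,0.51,0],[0,0,-0.109]],
    [-1,[0.09,0.53,0],[0,0,-0.11]],
    [-1,[0,0.54,0],[0,0,-0.109]],
    [-1,[-0.09,0.53,0],[0,0,-0.109]],
  ],
)

```text
t: 23.92
ee_pos: [603.1, 27.2, 235.2]
orientation: [0.036, -3.138, 0.0]
ft_force: [0.8, 0.7, -2.0]
width: 39.7
grasp_force: 30.0
```

apply_moves(
  targets=[
    [-1,[-0.17,0.51,0],[0,0,-0.11]],
    [-1,[-0.27,0.47,0],[0,0,-0.109]],
    [-1,[-0.34,0.42,0],[0,0,-0.109]],
    [-1,[-0.41,0.36,0],[0,0,-0.11]],
    [-1,[-0.46,0.28,0],[0,0,-0.109]],
    [-1,[-0.5,0.2,0],[0,0,-0.11]],
    [-1,[0,0,0],[0,0,0]],
    [-1,[0,0,0],[0,0,0]],
  ],
)

```text
t: 24.92
ee_pos: [653.7, 179.8, 235.7]
orientation: [1.57, -2.718, -0.001]
ft_force: [0.9, -0.7, -2.2]
width: 39.7
grasp_force: 30.0
```

```bash
python3 - <<'E'
from h import *
plan(654.5,180.1,150,240); print(ctrl.get_obs()["qpos"][5])
im=shot("top")
for n in("slim_neck_seat","slim_body_seat","slim_cartridge"):
  for r in ctrl.pinpoint(n,"top")[:1]: print(n,r["score"],onz(im,r["xy"],254))
E
```

```text
tcp [653.684 179.753 235.677] yaw -119.98713109342779 w 39.70341226108525 t 24.925
shift units [-0.018 -0.014  1.713] turn units [ 0.001 -0.001  0.   ]
-2.367142508098692
slim_body_seat 0.68 [645.945 157.055 254.   ]
slim_cartridge 0.71 [469.718  10.056 254.   ]
```

apply_moves(
  targets=[
    [-1,[-0.02,-0.01,0.4],[0,0,0]],
    [-1,[0,0,0.5],[0,0,0]],
    [-1,[0,0,0.5],[0,0,0]],
    [-1,[0,0,0.4],[0,0,0]],
    [-1,[0,0,0.3],[0,0,0]],
    [-1,[0,0,0.2],[0,0,0]],
    [-1,[0,0,0],[0,0,0]],
    [-1,[0,0,0],[0,0,0]],
  ],
)

```text
t: 26.12
ee_pos: [656.1, 181.1, 122.9]
orientation: [-1.573, 2.718, -0.001]
ft_force: [-0.4, -0.3, -1.8]
width: 39.4
grasp_force: 30.0
```

```bash
python3 - <<'E'
from h import *
im=shot("scene");o=ctrl.get_obs();print(o["ee_pos"],o["ft_force"])
c=im["pixels"][155:235,360:480]; cv2.imwrite("pics/s9.png",cv2.resize(c,None,fx=6,fy=6,interpolation=cv2.INTER_CUBIC))
a=np.radians(60);u=np.array([np.cos(a),np.sin(a),0]);v=np.array([-u[1],u[0],0]);k=np.array([0,0,1.])
def C(O,x,y,z): return ((proj(im,np.array([*O,0])+u*x+v*y+k*z)-[360,155])*6).round(0)
O=(655,181);print("base",C(O,-47,-40,12),C(O,77,-40,12))
for x,w in((-27,22),(57,17)): print("tip",[C(O,x+t,-w,120) for t in(-6,6)])
O2=np.array(o["ee_pos"][:2])+u[:2]; z=o["ee_pos"][2]+11
print("capbody",C(O2,-45,-20,z),"capend",C(O2,-75,-20,z),"shoulder",C(O2,45,-20,z),"lipend",C(O2,75,-16,z))
for n in("slim_neck_seat","slim_body_seat","slim_cartridge"):
  for r in ctrl.pinpoint(n,"scene")[:1]: print(n,r["score"],onz(im,r["xy"],z))
E
```

```text
[656.172 181.188 123.096] [ 0.766  0.083 -2.072]
base [181. 434.] [435. 430.]
tip [array([234., 244.]), array([260., 243.])]
tip [array([412., 234.]), array([438., 233.])]
capbody [216. 220.] capend [151. 220.] shoulder [411. 217.] lipend [473. 210.]
slim_neck_seat 0.78 [692.924 231.273 134.096]
slim_body_seat 0.79 [647.933 152.835 134.096]
slim_cartridge 0.59 [655.099 181.79  134.096]
```

View pics/s9.png

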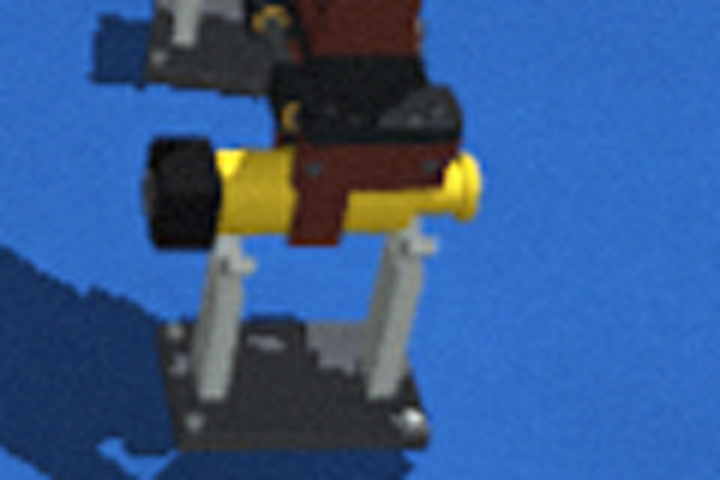

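```bash
python3 - <<'E'
from h import *
im=shot("scene")
a=np.radians(60);u=np.array([np.cos(a),np.sin(a),0]);v=np.array([-u[1],u[0],0]);k=np.array([0,0,1.])
def C(x,y,z): return ((proj(im,np.array([655,181,0])+u*x+v*y+k*z)-[360,155])*6).round(0).tolist()
for x in(-27,57):
  for y,z in((-20,120),(-25,120),(-30,120),(-25,12),(25,12)): print(x,y,z,C(x-6,y,z),C(x+6,y,z))
print("corners z0",C(-47,-40,0),C(77,-40,0),C(-47,40,12),C(77,40,12))
E
```

```text
-27 -20 120 [234.0, 241.0] [259.0, 240.0]
-27 -25 120 [235.0, 248.0] [261.0, 248.0]
-27 -30 120 [237.0, 255.0] [263.0, 255.0]
-27 -25 12 [205.0, 411.0] [230.0, 411.0]
-27 25 12 [189.0, 340.0] [213.0, 339.0]
57 -20 120 [414.0, 238.0] [439.0, 238.0]
57 -25 120 [416.0, 245.0] [442.0, 245.0]
57 -30 120 [418.0, 253.0] [444.0, 252.0]
57 -25 12 [375.0, 408.0] [400.0, 408.0]
57 25 12 [355.0, 337.0] [378.0, 337.0]
corners z0 [178.0, 451.0] [430.0, 447.0] [157.0, 319.0] [399.0, 316.0]
```

apply_moves(
  targets=[
    [-1,[0.05,0,0.08],[0,0,0]],
    [-1,[0,0,0.06],[0,0,0]],
    [-1,[0,0,0.04],[0,0,0]],
    [-1,[0,0,0],[0,0,0]],
  ],
)

```text
t: 26.88
ee_pos: [654.2, 178.8, 112.8]
orientation: [1.574, -2.718, -0.0]
ft_force: [-0.2, 0.2, -1.9]
width: 39.2
grasp_force: 30.0
```

apply_moves(
  targets=[
    [-1,[0,0,0.03],[0,0,0]],
    [-1,[0,0,0],[0,0,0]],
  ],
)

```text
t: 27.12
ee_pos: [654.3, 178.8, 111.6]
orientation: [1.574, -2.719, -0.0]
ft_force: [-0.3, 0.2, -1.8]
width: 39.4
grasp_force: 30.0
```

apply_moves(
  targets=[
    [-1,[0,0,0.02],[0,0,0]],
    [-1,[0,0,0],[0,0,0]],
  ],
)

```text
t: 27.38
ee_pos: [654.3, 178.8, 110.6]
orientation: [1.574, -2.719, -0.0]
ft_force: [0.1, -0.5, -1.1]
width: 39.6
grasp_force: 30.0
```

apply_moves(
  targets=[
    [-1,[0,0,0.02],[0,0,0]],
    [-1,[0,0,0],[0,0,0]],
  ],
)

```text
t: 27.62
ee_pos: [654.4, 178.9, 109.8]
orientation: [-1.574, 2.719, -0.0]
ft_force: [1.3, 0.5, -1.7]
width: 39.3
grasp_force: 30.0
```

apply_moves(
  targets=[
    [-1,[0,0,0.02],[0,0,0]],
    [-1,[0,0,0],[0,0,0]],
  ],
)

```text
t: 27.88
ee_pos: [654.8, 178.8, 109.1]
orientation: [-1.573, 2.718, -0.001]
ft_force: [1.4, -0.1, 0.6]
width: 39.7
grasp_force: 30.0
```

apply_moves(
  targets=[
    [-1,[0,0,0.02],[0,0,0]],
    [-1,[0,0,0],[0,0,0]],
  ],
)

```text
t: 28.12
ee_pos: [654.9, 178.8, 109.0]
orientation: [-1.573, 2.718, -0.001]
ft_force: [-1.9, -1.8, 7.7]
width: 39.6
grasp_force: 30.0
```

apply_moves(
  targets=[
    [-1,[0,0,0.02],[0,0,0]],
    [-1,[0,0,0],[0,0,0]],
  ],
)

```text
t: 28.38
ee_pos: [655.0, 178.8, 108.9]
orientation: [-1.572, 2.718, -0.001]
ft_force: [-4.3, -1.7, 13.5]
width: 39.6
grasp_force: 30.0
```

Both saddles carry it now; release and retreat.

apply_moves(
  targets=[
    [0,[0,0,0],[0,0,0]],
    [0.2,[0,0,0],[0,0,0]],
    [0.25,[0,0,0],[0,0,0]],
    [0.25,[0,0,0],[0,0,0]],
  ],
)

```text
t: 28.88
ee_pos: [654.1, 178.8, 106.3]
orientation: [1.574, -2.718, -0.0]
ft_force: [-0.2, -0.1, 0.2]
width: 54.7
grasp_force: 0.0
```

apply_moves(
  targets=[
    [0.25,[0,0,-0.3],[0,0,0]],
    [0.25,[0,0,-0.6],[0,0,0]],
    [0.25,[0,0,-0.8],[0,0,0]],
    [0.25,[0,0,-0.8],[0,0,0]],
    [0.25,[0,0,-0.3],[0,0,0]],
    [0.25,[0,0,0],[0,0,0]],
    [0.25,[0,0,0],[0,0,0]],
  ],
)

```text
t: 29.75
ee_pos: [653.4, 178.6, 244.9]
orientation: [1.573, -2.717, -0.001]
ft_force: [-0.4, -0.5, -0.8]
width: 55.1
grasp_force: 0.0
```

```bash
python3 - <<'E'
from h import *
look(["slim_cartridge","slim_neck_seat","slim_body_seat"],dict(slim_cartridge=120,slim_neck_seat=120,slim_body_seat=120),"w10")
plan(655,180,240,240)
im=shot("scene")
a=cv2.resize(im["pixels"][120:230,370:460],(450,550),interpolation=cv2.INTER_CUBIC);b=cv2.imread("pics/w10.png")[60:280,240:380]
cv2.imwrite("pics/s10.png",np.hstack([a,cv2.resize(b,(350,550))]))
for n,z in(("cap_a",0),("upright_cartridge",0)):
  for r in ctrl.pinpoint(n,"scene")[:2]: print(n,r["score"],onz(im,r["xy"],z))
E
```

```text
slim_cartridge 0.77 [320.3 198.2] [655.763 183.714 120.   ]
slim_neck_seat 0.76 [318.3 249. ] [686.278 232.446 120.   ]
slim_body_seat 0.93 [318.5 173.2] [644.285 160.081 120.   ]
tcp [653.739 178.676 245.165] yaw -119.86871011763601 w 55.07446875244628 t 29.95
shift units [-0.036 -0.009  0.103] turn units [ 0.001 -0.001  0.001]
cap_a 0.83 [558.072 -58.21    0.   ]
cap_a 0.8 [ 502.933 -442.099    0.   ]
upright_cartridge 0.95 [485.394  30.796  -0.   ]
upright_cartridge 0.35 [556.055 263.56    0.   ]
```

View pics/s10.png

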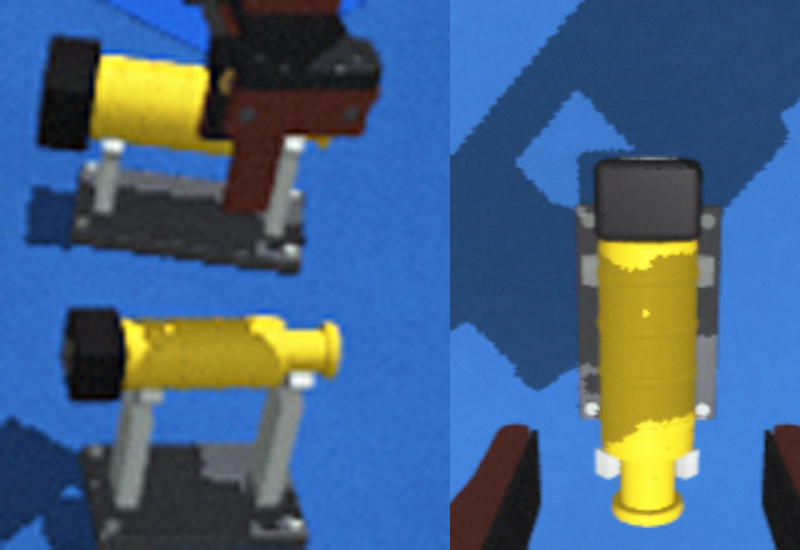

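```bash
python3 - <<'E'
from h import *
d=np.load("w10.npz");im=dict(view=d["view"],camera_matrix=d["K"])
u=np.array([.5,.866,0]);O=np.array([655,181,0])
for n,p in(("tips",(319,244.8)),("lip",(319,263.2)),("wide",(319,168)),("shoulder edge",(319,240))):
    q=onz(im,p,120);print(n,q,(q-O)@u,(q-O)@[-.866,.5,0])
E
```

```text
tips [683.13  228.512 120.   ] 55.210702709952294 -0.6047661580595722
lip [694.186 247.699 120.   ] 77.3545444720581 -0.585124055705819
wide [641.204 155.747 120.   ] -28.767207494379278 -0.6792565163906872
shoulder edge [680.315 223.627 120.   ] 49.57228582628411 -0.6097675648945042
```

```bash
python3 -c "
from workcell import ctrl
print(ctrl.close_job())"
```

```text
the job is handed in; nothing more can be done
None
```

I laid both cartridges in their cradles, released them and handed the job in at about 30 of 58 s; no verdict came back. Both looked level in the last pictures. The thick one measured within about 1 mm of its saddle points, and the slim one sits about 5–6 mm towards the neck (9 mm allowed). I saw no sign that a cap or the standing cartridge was moved: camera readings differed by about 11–13 mm from the start, which I put down to noise.

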